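# Turn over the dry-box: dry parts into the bin, washed barrels in

### The arm

A 6-joint arm with a two-finger parallel gripper is mounted at the origin on a cart in front of the work surface, level with it; the furniture and walls round the work are solid. World frame = base frame: x ahead of the robot, y to its left, z up, the work surface at z = 0. Lengths are in m, angles in rad, forces in N, time in s.
With the tool pointing down it reaches from about 0.275 to 1 m from the base axis. Payload 8.4 kg.
Tool frame: the origin (TCP) lies on the centre line of the jaws, within the pads' length; the fingertips stand 17 mm ahead of it and the grasp point (between the pads) lies 2 mm behind it (bot.tcp_to_tips is the y of the fingertips in the tool frame, in m); y points along the fingers, z is the direction in which the jaws open and shut, and the axes are right-handed (so a half turn about y gives the same grasp; the last joint's range is limited). The gripper opens to 85 mm and grips with 20 to 120 N. Pads are 22 mm wide; open, the fingers measure 114 mm over their backs; the gripper's body (76 mm by 85 mm) begins 54 mm behind the grasp point. The pads swing forward as they close: fully open they stand 13 mm farther back than shut.
Start: joints at [1.328, 0.353, 1.633, -0, 1.155, -0.002], TCP at [0.149, 0.607, 0.248] pointing down, gripper open.
Joint ranges: [-2.63, 2.63], [-0.92, 2.1], [0.06, 2.66], [-1.3, 4.44], [0, 2.69], [-3.02, 3.02]. Speed limits (rad/s): [2.22, 2.22, 2.79, 3.14, 3.14, 3.14].

### API

Orientations are given as a unit quaternion [x, y, z, w].
In Python, from workcell import bot, hand, kinematics, get_obs, vision, hand_in gives the robot as it stands. The module is installed in compiled form; this text tells all that it offers. Calls block until the motion is done:
- bot.reach(position, orientation): joint-space move of the TCP to a pose.
- bot.servo_line(position, ori=None, velocity=0.15): straight line of the TCP; ori=None keeps the orientation; velocity is the mean speed in m/s.
- bot.goto_joints(angles): joint-space move.
- hand.move_gripper(opening, strength=None): finger opening in m; strength is the grip in N (None keeps the last); returns when the fingers have stopped.
- bot.dwell(seconds).
- kinematics.solve_ik(position, orientation): joint angles nearest the present ones, or None.
- get_obs(): the state.
- vision.read_camera(name): name is "scene" or "side" or "wrist"; returns a dict with "frame" (480x640x3 uint8, red, green, blue), "intrinsics" (3x3 intrinsics, pixels), "view" (4x4, takes a point from world to camera coordinates). Camera axes: x right, y down, z forward; pixel columns grow to the right and rows downward; lengths in m; the calibration is good to about 2 mm. A picture is of the moment at which its call begins. There is no depth.
A pose or a line that the arm cannot do raises bot.IKError and nothing moves.
- hand_in(): hands the job in, once; it reports no verdict.
The state is a dict: "time_s": time; "joint_pos": joint angles; "joint_vel": joint speeds; "joint_efforts": joint torques, N m; "position": TCP position; "orientation": TCP orientation; "wrist_force": force on the tool from outside, world axes, zero at the start; "ft_torque": the same for the moment, N m; "gripper_width": finger opening in m.
Only numpy, scipy, OpenCV 4.12 (cv2) and the standard library are available. Lean on these libraries where they do the work, as an engineer would, in place of code of your own. Each camera call takes 0.05 s, during which the arm holds its last target. There are 200 camera calls.

### The job

The watch parts in the slant-front dry-box are dry and must be put away. Press the upper edge of its slanted panel inward until the catch lets go and the panel drops open, and lift the hatch of the dust-proof parts bin off its seat and slide it fully aside along its channels; then set every tin, cup and barrel from the dry-box into the bin's well. Once all are in, set the two washed barrels that wait on the mat at the left on the dry-box's deck between its low fences, and slide the hatch back until it drops flush into its seat. Leave the panel open, and leave the pocket watch and pliers alone.

Things in the scene. Friction and masses are not known exactly. Their poses are not given: they have to be found in the camera images.
- dry_box: fixed white dry-box, 191 x 212 x 117 mm, origin under its middle on the table, x towards its back, y to its left. A windowed panel slants 30 deg up from the front sill to the rear housing (x 0.089 to 0.111, top 117 mm). Side cheeks at y = +-0.098 to 0.106 follow the slant
- panel_press (a point): middle of the rubber pad on the panel's outer face near its upper edge, where it is pressed; shut, it is at (0.068, 0, 0.1045) in the dry_box frame and inward is (0.5, 0, -0.866). Panel 171 mm up the slant, 190 mm wide, 6 mm thick, hinged along its lower edge (dry_box x = -0.07, z = 0.025)
- panel (a joint): angle of the panel (rad): 0 shut and latched; pressing it in to about -0.025 (4 mm at the pad, some 3 to 5 N) frees the catch, -0.05 is the inner stop; when then let go it springs up, passes upright at 1.05 and falls forward to its stop at 2.3, where it stays
- parts_bin: fixed grey and aluminium bin, origin on the table under the middle of its well. The hatch lies on a seat at z = 0.044 in a recess between the end wall (y = -0.0575) and the edge of a runway (y = +0.0575, top z = 0.050), which ends at a stop at y = +0.1745. Channels (inner faces x = +-0.092) have inward lips (inner edges x = +-0.082, z 0.064 to 0.069): the hatch can rise at most 15 mm
- hatch: loose steel hatch plate 178 (x) x 108 (y) x 5 mm, 0.18 kg, origin in the middle of its underside, axes as the bin's when home. Home: at the bin's origin, underside at z = 0.044. It must be lifted 6 to 15 mm (best 10) before it slides to the bin's +y; fully aside its middle is at y = 0.1205 and it lies on the runway
- hatch_grip (a point): middle of the hatch's bar handle, 25 mm above the hatch's underside; the bar runs along the hatch's x, 56 mm long, 10 mm thick (y), 10 mm high, on two posts; close the gripper across it along y
- tin_tall: round lidded tin, 34 mm across, 26 mm high, origin in the middle of its underside, z up; may be absent
- tin_low: round lidded tin, 34 mm across, 22 mm high, origin in the middle of its underside, z up; may be absent
- cup: cream open cup, 28 mm across, 24 mm high, origin in the middle of its underside, z up; may be absent
- barrel: plain brass mainspring barrel (closed drum), 33 mm across, 20 mm high plus a 2 mm arbor stub, origin in the middle of its underside, z up; may be absent
- watch: pocket watch 65 x 90 x 19 mm lying on the table behind; leave alone; origin in the middle of its underside
- pliers: dark pliers 125 x 41 x 11 mm lying on the table behind; leave alone; origin in the middle of its underside
- dry_deck (a point): middle of the deck in the dry-box where the parts stand in a row along its y, at z = 0.008, x = -0.002 of the dry_box frame; low fences (top z = 0.013) at x = -0.036 and 0.032. With the panel open everything is reached from straight above
- well_floor (a point): middle of the well's floor, z = 0.005 in the parts_bin frame; the well's inner size is x +-0.082, y +-0.047, room for four parts in a row along x, gripped along y
- washed_1: plain brass barrel just like barrel (33 mm across, 20 mm high plus a 2 mm stub), washed, starting on the mat (1.6 mm thick) left of the bin; origin in the middle of its underside, z up
- washed_2: plain brass barrel just like barrel (33 mm across, 20 mm high plus a 2 mm stub), washed, starting on the mat (1.6 mm thick) left of the bin; origin in the middle of its underside, z up

How it is judged:
By the outcome, as a careful person would: the job done as asked, in the order asked, and still so for the second after the job is handed in, with the robot touching nothing.
Of tin_tall, tin_low, cup, barrel only 2 to 4 are there at a start; the rules pass over those that are not, and their reading is None.
At some moment in a run one of tin_tall, tin_low, cup, barrel, washed_1, washed_2 may be knocked a few centimetres aside while the robot is not near it.
Once in a run the grip may slacken for a moment while it holds something.
It also fails if it takes over 210 s, if anything falls off the work surface, if the arm or the gripper's body presses on something with over 40 N, if the wrist force passes 120 N, or if a joint passes its speed limit or range.

## Working session

There is one attempt and no reset: what is moved stays moved. The work goes in short steps, each a Python script; the robot and the scene stay as the last script left them, time stands still between calls to the robot, and variables do not carry over. Pictures are saved under pics/ and viewed, on a budget of 14 in all, crops included, one or two more only if the job needs it, and the job is handed in when it is done.

```bash
mkdir -p pics; python3 - <<'E'
from workcell import *
import cv2
for n in("scene","side","wrist"):
    c=vision.read_camera(n); cv2.imwrite(f"pics/a_{n}.png",c["frame"][:,:,::-1])
    print(n,c["intrinsics"].tolist(),c["view"].round(4).tolist())
o=get_obs();print(o)
print(bot.tcp_to_tips)
E
```

```text
scene [[591.8191887484219, 0.0, 318.97158813050373], [0.0, 591.8191887484219, 240.49866805712537], [0.0, 0.0, 1.0]] [[0.734, -0.6792, 0.0052, -0.3642], [-0.3981, -0.4363, -0.8069, 0.3532], [0.5503, 0.5902, -0.5906, 0.8868], [0.0, 0.0, 0.0, 1.0]]
side [[471.17036539414033, 0.0, 325.78487091927866], [0.0, 471.17036539414033, 238.03615506690068], [0.0, 0.0, 1.0]] [[0.9366, -0.3499, -0.0169, -0.5429], [-0.2385, -0.6014, -0.7625, 0.2674], [0.2566, 0.7182, -0.6467, 1.0614], [0.0, 0.0, 0.0, 1.0]]
wrist [[411.12419843610206, 0.0, 318.25326695300373], [0.0, 411.12419843610206, 238.7784049924686], [0.0, 0.0, 1.0]] [[0.2386, 0.9711, 0.0002, -0.6258], [0.9363, -0.2301, 0.2652, -0.0337], [0.2576, -0.0631, -0.9642, 0.3781], [0.0, 0.0, 0.0, 1.0]]
{'time_s': 0.15, 'joint_pos': array([ 1.32761386e+00,  3.53501625e-01,  1.63395916e+00,  1.55474781e-05,
        1.15524605e+00, -2.41794036e-03]), 'joint_vel': array([-2.18902684e-03, -2.77572670e-05, -3.65645345e-03, -1.78160591e-03,
        1.03838678e-03, -1.26527916e-03]), 'joint_efforts': array([ 6.30682962e-05, -6.05634212e+01, -3.42338312e+01, -4.47293360e-05,
        6.17212398e-03, -1.94492452e-05]), 'position': array([0.14894808, 0.60662209, 0.24772807]), 'orientation': array([ 0.70237927, -0.0849731 ,  0.08486662, -0.70159859]), 'wrist_force': array([-0.09853689, -0.46274523,  0.66034476]), 'ft_torque': array([ 0.01233895,  0.00529177, -0.02835123]), 'gripper_width': 0.0856322963491686}
0.017
```

View pics/a_scene.png

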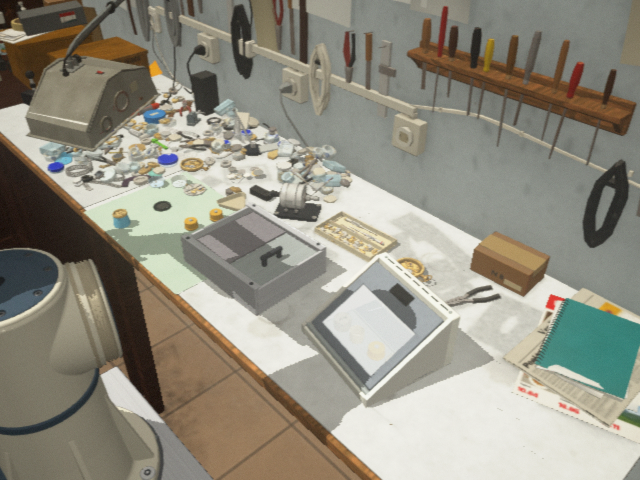

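View pics/a_side.png

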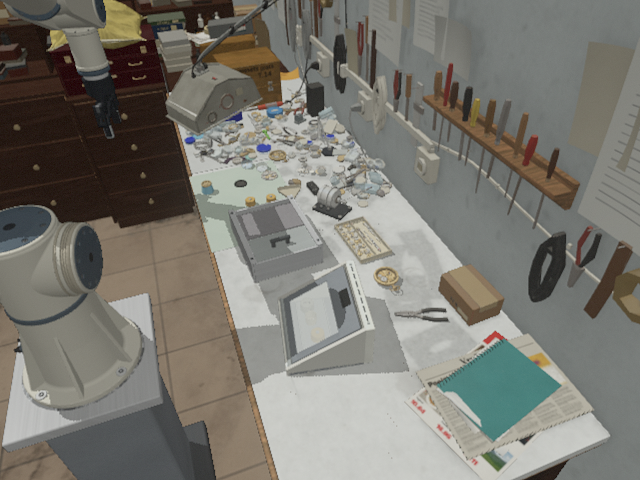

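```bash
cat > h.py <<'E'
from workcell import *
import numpy as np, cv2
from scipy.spatial.transform import Rotation as R
def down(psi):  # jaws open along world direction psi
    c,s=np.cos(psi),np.sin(psi)
    return R.from_matrix(np.array([[s,0,c],[-c,0,s],[0,-1,0]])).as_quat()
def ray(cam,u,v,z):
    K,V=cam["intrinsics"],cam["view"]
    d=V[:3,:3].T@np.linalg.solve(K,[u,v,1]); o=-V[:3,:3].T@V[:3,3]
    return o+d*(z-o[2])/d[2]
def proj(cam,p):
    q=cam["view"][:3,:3]@np.asarray(p)+cam["view"][:3,3]; q=cam["intrinsics"]@q; return q[:2]/q[2]
def snap(n,name=None):
    c=vision.read_camera(n)
    if name: cv2.imwrite(f"pics/{name}.png",c["frame"][:,:,::-1]); np.savez(f"pics/{name}.npz",**c)
    return c
E
python3 - <<'E'
from h import *
o=get_obs();Rt=R.from_quat(o["orientation"]).as_matrix()
print(Rt.round(2))
c=vision.read_camera("wrist");V=c["view"]
print("cam in tool",(Rt.T@(-V[:3,:3].T@V[:3,3]-o["position"])).round(3), (V[:3,:3]@Rt).T.round(3).tolist())
s=vision.read_camera("scene");d=vision.read_camera("side")
for n,u,v,z in[("box FL",305,327,0.02),("box FR",365,402,0.0),("box RLtop",382,255,.117),("box RRtop",459,318,.117),("bin L",183,238,.065),("bin near",258,287,.065),("bin right",325,251,.065),("bin far",250,206,.065),("handle",271,254,.069),("w1",190,221,.02),("w2",215,212,.02),("blue",120,212,.02)]:
    print(n,ray(s,u,v,z).round(3))
for n,u,v,z in[("handle",281,238,.069),("w1",250,199,.02),("w2",270,198,.02),("boxRLt",349,264,.117),("boxRRt",372,328,.117),("FR",285,372,0)]: print("side",n,ray(d,u,v,z).round(3))
E
```

```text
[[ 0.97 -0.    0.24]
 [-0.24 -0.    0.97]
 [-0.   -1.   -0.  ]]
cam in tool [-0.068 -0.126  0.001] [[0.0, 0.964, 0.265], [-0.001, -0.265, 0.964], [1.0, -0.001, 0.001]]
box FL [ 0.45  -0.011  0.02 ]
box FR [ 0.419 -0.198  0.   ]
box RLtop [ 0.624 -0.04   0.117]
box RRtop [ 0.59  -0.245  0.117]
bin L [0.406 0.331 0.065]
bin near [0.425 0.096 0.065]
bin right [0.599 0.093 0.065]
bin far [0.589 0.335 0.065]
handle [0.506 0.156 0.069]
w1 [0.484 0.436 0.02 ]
w2 [0.55  0.428 0.02 ]
blue [0.381 0.583 0.02 ]
side handle [0.511 0.155 0.069]
side w1 [0.486 0.431 0.02 ]
side w2 [0.546 0.412 0.02 ]
side boxRLt [ 0.621 -0.051  0.117]
side boxRRt [ 0.591 -0.244  0.117]
side FR [ 0.41  -0.201  0.   ]
```

```bash
python3 - <<'E'
from h import *
q=down(np.pi/2)
bot.reach([0.47,0.25,0.30],q); snap("wrist","b_bin")
bot.reach([0.46,-0.1,0.33],q); snap("wrist","b_box")
print(get_obs()["time_s"],get_obs()["joint_pos"])
E
```

```text
3.4833 [-2.15401384e-01  3.14951730e-02  1.84877326e+00  3.75806840e-04
  1.26151370e+00 -1.78742420e+00]
```

View pics/b_bin.png

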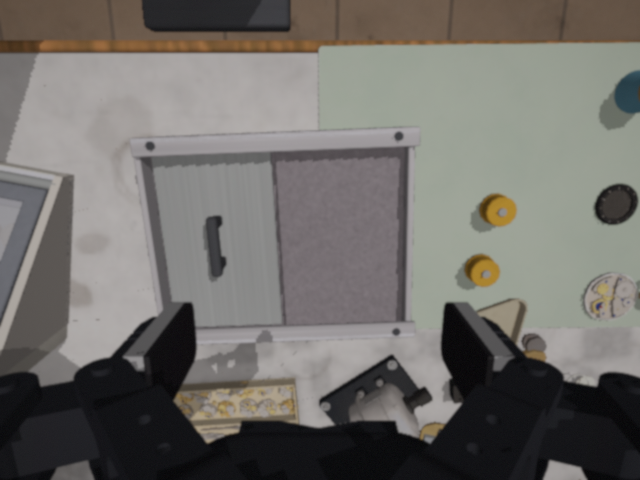

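View pics/b_box.png

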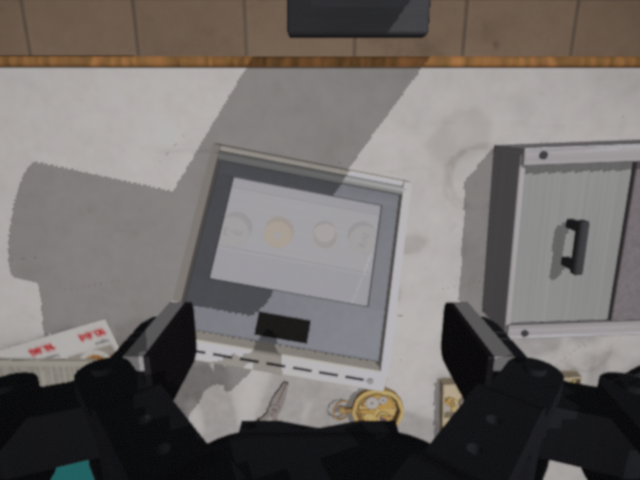

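```bash
cat >> h.py <<'E'
def load(n): return dict(np.load(f"pics/{n}.npz"))
E
python3 - <<'E'
from h import *
b=load("b_bin");x=load("b_box")
for c,t,l in((b,"bin",[("railTL",131,143,.069),("railTR",419,128,.069),("railBR",414,336,.069),("screwTL",150,146,.069),("screwTR",399,135,.069),("screwBR",396,331,.069),("hndl a",214,220,.074),("hndl b",220,272,.074),("hndl m",214,246,.074),("seam t",272,153,.05),("seam b",284,326,.05),("w",500,211,.0236),("w",483,271,.0236)]),
 (x,"box",[("pad",283,327,.1045),("RL",380,384,.117),("RR",197,354,.117),("FL",408,181,.03),("FR",219,146,.03),("hndl m",575,246,.074),("p",237,228,.03),("p",278,233,.03),("p",325,233,.03),("p",362,236,.03),("screwT",543,155,.069),("screwB",525,333,.069)])):
  for n,u,v,z in l: print(t,n,ray(c,u,v,z).round(4))
# dark pad centroid
def cen(c,mask,box):
    u0,v0,u1,v1=box; m=np.zeros(mask.shape,np.uint8); m[v0:v1,u0:u1]=mask[v0:v1,u0:u1]
    n,l,s,ce=cv2.connectedComponentsWithStats(m); k=1+np.argmax(s[1:,4]); return ce[k],s[k],cv2.minAreaRect(np.argwhere(l==k)[:,::-1].astype(np.float32))
f=x["frame"]; print(cen(x,(f.max(2)<45).astype(np.uint8),(240,300,325,350)))
f=b["frame"]; print(cen(b,(f.max(2)<75).astype(np.uint8),(195,205,240,290)))
hsv=cv2.cvtColor(f,cv2.COLOR_RGB2HSV); m=((hsv[...,1]>150)&(hsv[...,2]>100)&(hsv[...,0]<35)).astype(np.uint8)
for bx in((470,185,530,235),(455,245,510,295)): 
    r=cen(b,m,bx); print(r, ray(b,*r[0],.012))
E
```

```text
bin railTL [0.4166 0.0939 0.069 ]
bin railTR [0.4042 0.3367 0.069 ]
bin railBR [0.5977 0.3445 0.069 ]
bin screwTL [0.419  0.1097 0.069 ]
bin screwTR [0.4099 0.3202 0.069 ]
bin screwBR [0.5924 0.3269 0.069 ]
bin hndl a [0.4821 0.1609 0.074 ]
bin hndl b [0.5305 0.1631 0.074 ]
bin hndl m [0.5059 0.1593 0.074 ]
bin seam t [0.426  0.2108 0.05  ]
bin seam b [0.5969 0.2178 0.05  ]
bin w [0.4843 0.4335 0.0236]
bin w [0.5477 0.4233 0.0236]
box pad [ 0.5758 -0.1307  0.1045]
box RL [ 0.6288 -0.039   0.117 ]
box RR [ 0.5968 -0.2098  0.117 ]
box FL [ 0.4481 -0.0046  0.03  ]
box FR [ 0.4128 -0.1979  0.03  ]
box hndl m [0.5052 0.1513 0.074 ]
box p [ 0.4982 -0.1841  0.03  ]
box p [ 0.5037 -0.1405  0.03  ]
box p [ 0.5037 -0.0902  0.03  ]
box p [ 0.507  -0.0505  0.03  ]
box screwT [0.419  0.1103 0.069 ]
box screwB [0.6013 0.1181 0.069 ]
(array([281.90909091, 327.27829314]), array([ 256,  313,   53,   29, 1078], dtype=int32), ((281.9715270996094, 327.49493408203125), (50.629459381103516, 21.954879760742188), 10.007980346679688))
(array([214.56308101, 245.58698539]), array([206, 216,  20,  61, 753], dtype=int32), ((215.70297241210938, 246.02969360351562), (59.901241302490234, 15.920595169067383), 84.2894058227539))
(array([499.49087894, 209.99004975]), array([483, 195,  33,  30, 603], dtype=int32), ((499.7756042480469, 209.1195068359375), (30.870622634887695, 29.82297706604004), 77.90524291992188)) [0.48564132 0.438103   0.012     ]
(array([483.26362039, 270.54130053]), array([467, 255,  32,  31, 569], dtype=int32), ((483.1538391113281, 269.76922607421875), (30.594114303588867, 29.02518653869629), 78.69007110595703)) [0.55141324 0.42849472 0.012     ]
```

```bash
cat >> h.py <<'E'
BOX=(np.array([.5088,-.1195,0]),-.18); BIN=(np.array([.508,.159,0]),.043)
def W(fr,p):
    o,a=fr; c,s=np.cos(a),np.sin(a); return o+np.array([c*p[0]-s*p[1],s*p[0]+c*p[1],p[2]])
def L(fr,p):
    o,a=fr; c,s=np.cos(a),np.sin(a); d=np.asarray(p)-o; return np.array([c*d[0]+s*d[1],-s*d[0]+c*d[1],d[2]])
E
python3 - <<'E'
from h import *
q=down(np.pi/2-.18)
hand.move_gripper(0.0,40)
n=np.array([.5,0,-.866])
def tip(d): return W(BOX,np.array([.058,0,.1045+.017])+n*d)   # d: travel along inward past nominal
bot.reach(tip(-.03),q); bot.servo_line(tip(-.008),q,.05); bot.dwell(.3)
f0=get_obs()["wrist_force"]; d=-.008; c0=None
while d<.016:
    d+=.001; bot.servo_line(tip(d),q,.02); bot.dwell(.1)
    o=get_obs(); f=o["wrist_force"]-f0; print(round(d,4),f.round(1))
    F=np.linalg.norm(f)
    if c0 is None and F>1.5: c0=d
    if F>14 or (c0 is not None and d-c0>.0055): break
bot.servo_line(W(BOX,np.array([.058+.06,0,.1215+.12])),q,.25)
bot.servo_line(W(BOX,np.array([.06,0,.38])),q,.25)
bot.dwell(1.0)
hand.move_gripper(.085)
bot.reach(np.array([.45,-.1,.34]),down(np.pi/2)); snap("wrist","c_box"); print(get_obs()["time_s"])
E
```

```text
-0.007 [-0.4  0.2  0.2]
-0.006 [-1.1 -0.2 -0.3]
-0.005 [-0.4 -0.1 -0.1]
-0.004 [0.2 0.4 0.1]
-0.003 [ 0.1  0.5 -1.1]
-0.002 [-0.4  0.9  1. ]
-0.001 [-0.3  0.6 -0.6]
0.0 [ 0.1  0.2 -0.1]
0.001 [-0.7  0.3  0.3]
0.002 [-0.7  1.4  2.4]
0.003 [-0.9  0.9  3. ]
0.004 [-0.1  0.9  1.8]
0.005 [-0.5  0.6  2.2]
0.006 [-0.6  0.3  2.1]
0.007 [-0.8  0.1  2.1]
0.008 [-1.  -1.   2.6]
15.4417
```

View pics/c_box.png

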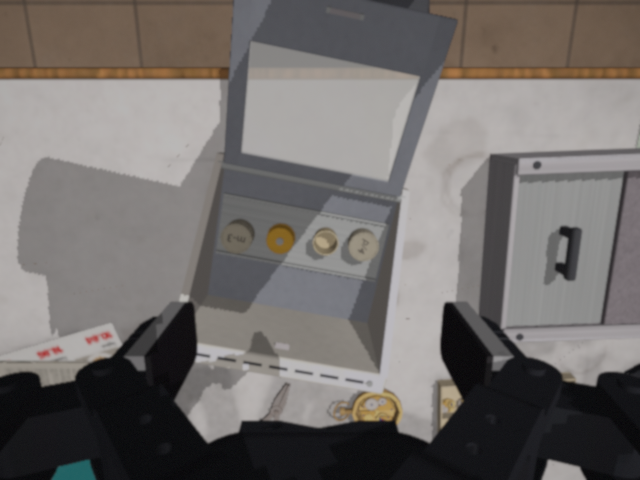

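```bash
cat >> h.py <<'E'
QB=down(np.pi/2+.043)
def st(msg,f0=0):
    o=get_obs(); print(msg,"t%.1f"%o["time_s"],"L",L(BIN,o["position"]).round(4),"f",(o["wrist_force"]-f0).round(1),"w%.4f"%o["gripper_width"]); return o
E
python3 - <<'E'
from h import *
G=lambda x,y,z: W(BIN,(x,y,z))
hand.move_gripper(.045,80)
bot.reach(G(0,0,.16),QB); bot.servo_line(G(0,0,.072),QB,.1)
st("down"); hand.move_gripper(0,80); bot.dwell(.2); o=st("grip")
bot.servo_line(G(0,0,.077),QB,.03); bot.servo_line(G(0,0,.082),QB,.03); bot.dwell(.3); o=st("lift"); f0=o["wrist_force"]
if o["gripper_width"]>.006:
    for y in np.arange(.01,.113,.01):
        bot.servo_line(G(0,y,.082),QB,.06); o=st("s",f0)
        if np.abs(o["wrist_force"]-f0).max()>15: break
snap("scene","d_hatch")
E
```

```text
down t18.2 L [0.0005 0.0001 0.0725] f [ 0.3  0.8 -0.2] w0.0453
grip t18.8 L [0.0003 0.     0.0727] f [-0.9 -0.5  5.6] w0.0079
lift t19.7 L [-0.0001 -0.      0.0819] f [ 0.4 -0.7 -1.3] w0.0078
s t20.0 L [0.     0.0105 0.082 ] f [-0.9  1.3 -0.1] w0.0083
s t20.4 L [0.     0.0205 0.082 ] f [-1.3  0.  -1. ] w0.0078
s t20.7 L [0.     0.0304 0.082 ] f [-0.9  1.3 -0.9] w0.0078
s t21.0 L [0.     0.0404 0.082 ] f [-0.4  0.7 -0.3] w0.0080
s t21.3 L [0.     0.0504 0.082 ] f [-1.5  0.1 -1.3] w0.0081
s t21.6 L [0.0001 0.0604 0.082 ] f [-0.   0.2 -0.6] w0.0079
s t21.9 L [0.     0.0704 0.082 ] f [-0.4  0.3  0. ] w0.0082
s t22.2 L [0.     0.0804 0.082 ] f [-1.1  1.5 -0.6] w0.0085
s t22.6 L [0.     0.0904 0.082 ] f [-0.3  0.9 -1.1] w0.0084
s t22.9 L [0.     0.1004 0.082 ] f [-0.5  0.1 -0.4] w0.0078
s t23.2 L [0.     0.1104 0.082 ] f [-0.9  0.8 -1. ] w0.0079
```

```bash
python3 - <<'E'
from h import *
G=lambda x,y,z: W(BIN,(x,y,z))
f0=get_obs()["wrist_force"]
for y in np.arange(.1125,.128,.0015):
    bot.servo_line(G(0,y,.082),QB,.03); bot.dwell(.1); o=st("s",f0)
    if np.linalg.norm(o["wrist_force"][:2]-f0[:2])>5: break
y-=.0005
bot.servo_line(G(0,y,.079),QB,.03);o=st("low",f0)
hand.move_gripper(.045); st("open",f0)
bot.servo_line(G(0,y,.2),QB,.2)
bot.reach([.40,.0,.42],down(np.pi/2)); hand.move_gripper(.085); snap("wrist","e")
E
```

```text
s t23.6 L [-0.      0.1124  0.082 ] f [0.8 1.1 0.8] w0.0077
s t23.9 L [0.    0.114 0.082] f [-0.   0.2  1.1] w0.0079
s t24.3 L [-0.      0.1155  0.082 ] f [-0.6 -0.3  0.8] w0.0082
s t24.6 L [-0.     0.117  0.082] f [0.1 0.5 0.7] w0.0080
s t25.0 L [-0.0002  0.1182  0.0819] f [ 0.9 -3.8  2.9] w0.0082
s t25.4 L [-0.0002  0.1183  0.082 ] f [  1.6 -12.    5.8] w0.0080
low t25.6 L [-0.0004  0.1183  0.0789] f [ 0.9 -9.4  3.4] w0.0076
open t26.0 L [1.000e-04 1.198e-01 7.910e-02] f [ 0.9 -0.1  3. ] w0.0452
```

View pics/e.png

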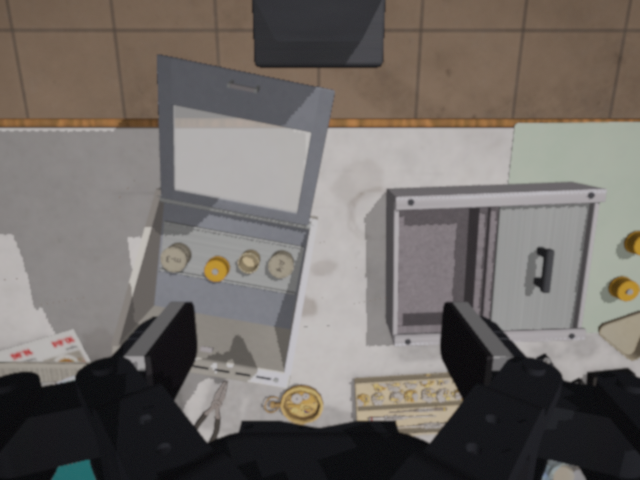

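```bash
sed -i 's/\.508,\.159,0/.508,.157,0/' h.py; python3 - <<'E'
from h import *
bot.reach(W(BOX,(-.005,0,.22)),down(np.pi/2-.18)); c=snap("wrist","f")
p=proj(c,W(BOX,(-.002,0,.03))); print(p, proj(c,W(BOX,(.032,.098,.013))),proj(c,W(BOX,(-.036,-.098,.013))))
u,v=p.astype(int); u0,v0=u-150,v-75; print(u0,v0)
cv2.imwrite("pics/f_crop.png",cv2.resize(c["frame"][v0:v0+150,u0:u0+300,::-1],None,fx=2.6,fy=2.6))
E
```

```text
[315.98858229 217.85227191] [431.30939959 252.54496437] [194.41813295 172.06179262]
165 142
```

View pics/f_crop.png

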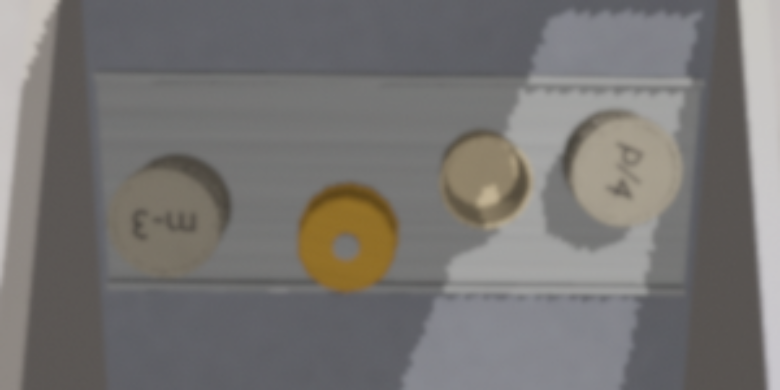

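```bash
python3 - <<'E'
from h import *
c=load("f")
for n,u,v,z,r in[("m3",162,222,.030,54),("brl",348,241,.029,49),("cup",485,180,.032,44),("p4",625,170,.034,58)]:
    a=ray(c,165+u/2.6,142+v/2.6,z); e=ray(c,165+(u+r)/2.6,142+v/2.6,z); print(n,a.round(4),L(BOX,a).round(4),"dia",2*np.linalg.norm(e-a).round(4))
for u,v in((100,74),(700,82),(108,282),(686,292)): print(L(BOX,ray(c,165+u/2.6,142+v/2.6,.013)).round(4))
E
```

```text
m3 [ 0.5018 -0.1897  0.03  ] [ 0.0057 -0.0704  0.03  ] dia 0.033
brl [ 0.5181 -0.1352  0.029 ] [ 0.012  -0.0137  0.029 ] dia 0.0302
cup [ 0.5062 -0.0908  0.032 ] [-0.0077  0.0278  0.032 ] dia 0.0264
p4 [ 0.5102 -0.0494  0.034 ] [-0.0112  0.0692  0.034 ] dia 0.0346
[-0.0373 -0.0906  0.013 ]
[-0.0348  0.0955  0.013 ]
[ 0.0301 -0.093   0.013 ]
[0.0336 0.096  0.013 ]
```

```bash
sed -i 's/,-\.18); BIN/,-.167); BIN/' h.py; cat >> h.py <<'E'
def guarded(p,q,zstop,lim=5):   # lower from p[2] to zstop in 2 mm steps, stop on force
    f0=get_obs()["wrist_force"]; z=p[2]
    while z>zstop+1e-4:
        z=max(z-.002,zstop); bot.servo_line([p[0],p[1],z],q,.05); f=get_obs()["wrist_force"]-f0
        if np.linalg.norm(f)>lim: print("contact at",round(z,4),f.round(1)); break
    return z
def pick(p,zp,psi,op=.055,hover=.16,grip=45):
    q=down(psi); hand.move_gripper(op,grip)
    bot.reach([p[0],p[1],hover],q); bot.servo_line([p[0],p[1],zp+.02],q,.2)
    z=guarded([p[0],p[1],zp+.02],q,zp)
    hand.move_gripper(0,grip); bot.dwell(.15); st("gripped")
    bot.servo_line([p[0],p[1],hover],q,.15); w=st("lifted")["gripper_width"]
    return z,w
def place(p,zp,psi,w0,op=.05,hover=.16):
    q=down(psi); bot.reach([p[0],p[1],hover],q); w=st("over")["gripper_width"]
    if abs(w-w0)>.004: print("LOST?"); return False
    bot.servo_line([p[0],p[1],zp+.012],q,.2); guarded([p[0],p[1],zp+.012],q,zp,4)
    w=st("at")["gripper_width"]
    hand.move_gripper(op); bot.servo_line([p[0],p[1],hover],q,.2)
    return abs(w-w0)<.004
E
python3 - <<'E'
from h import *
PB=-.167
z,w=pick([.5102,-.0494],.033,PB)
if w>.025: print(place(W(BIN,(.0605,0,0)),z-.0025,np.pi/2+.043,w))
E
```

```text
gripped t35.3 L [-0.0066 -0.2063  0.0333] f [-2.  -0.   5.2] w0.0311
lifted t36.3 L [-0.0072 -0.2062  0.1592] f [-0.1  0.6  0.5] w0.0310
over t37.6 L [ 0.0602 -0.0004  0.1595] f [0.2 0.2 0.2] w0.0309
at t39.8 L [0.0605 0.     0.0304] f [-0.2  0.4 -0.1] w0.0306
True
```

```bash
python3 - <<'E'
from h import *
PB=-.167
z,w=pick([.5062,-.0908],.030,PB,op=.05)
ok=w>.02 and place(W(BIN,(.0205,0,0)),z-.0025,np.pi/2+.043,w,op=.045); print(ok)
bot.reach(W(BOX,(-.005,0,.22)),down(np.pi/2-.18)); c=snap("wrist","g")
cv2.imwrite("pics/g_crop.png",cv2.resize(c["frame"][142:292,165:465,::-1],None,fx=2.6,fy=2.6))
E
```

```text
gripped t46.1 L [-0.0124 -0.2475  0.0302] f [-0.7  0.8  5.4] w0.0258
lifted t47.1 L [-0.013  -0.2474  0.1592] f [-0.1  0.7 -1. ] w0.0260
over t48.3 L [ 0.0202 -0.0005  0.1594] f [-0.9  0.2 -1.4] w0.0253
at t50.5 L [0.0205 0.     0.0274] f [ 0.3  0.2 -0.6] w0.0257
True
```

View pics/g_crop.png

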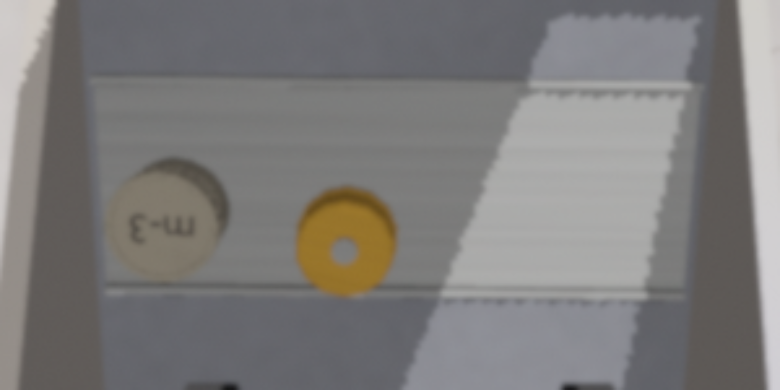

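```bash
python3 - <<'E'
from h import *
PB=-.167
z,w=pick([.5181,-.1352],.030,PB)
ok=w>.025 and place(W(BIN,(-.0205,0,0)),z-.0025,np.pi/2+.043,w); print(ok)
if ok:
    z,w=pick([.5018,-.1887],.034,PB)
    ok=w>.025 and place(W(BIN,(-.0605,0,0)),z-.0025,np.pi/2+.043,w); print(ok)
bot.reach(W(BIN,(-.04,.12,.30)),down(np.pi/2)); c=snap("wrist","i")
E
```

```text
gripped t58.1 L [-0.0024 -0.2924  0.0303] f [-1.   0.6  5.4] w0.0310
lifted t59.2 L [-0.0031 -0.2922  0.1592] f [-0.6 -0.4 -1.5] w0.0311
over t60.3 L [-0.0205 -0.0005  0.1595] f [ 0.   0.1 -0.9] w0.0314
at t62.5 L [-0.0205 -0.      0.0274] f [ 0.3  0.8 -0.3] w0.0312
True
gripped t68.9 L [-0.0211 -0.3451  0.0343] f [-1.6 -0.2  5.4] w0.0317
lifted t69.9 L [-0.0216 -0.3449  0.1592] f [-1.6 -1.1 -1.5] w0.0319
over t71.2 L [-0.0603 -0.0005  0.1598] f [1.  0.9 0.1] w0.0317
at t73.4 L [-0.0605  0.      0.0314] f [-0.1  0.2 -1.4] w0.0319
True
```

View pics/i.png

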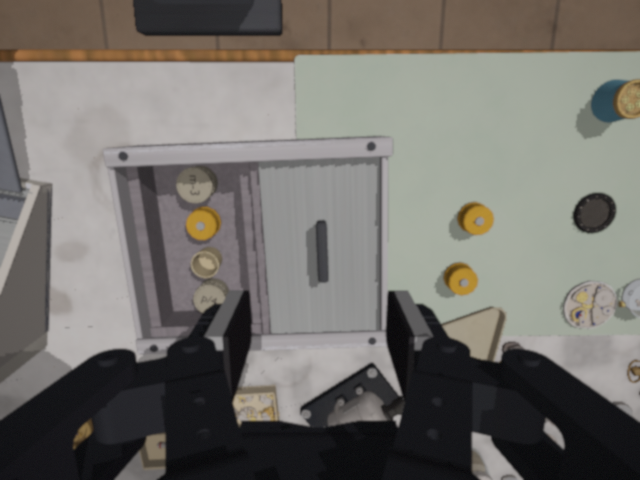

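```bash
python3 - <<'E'
from h import *
c=load("i"); PB=-.167
hsv=cv2.cvtColor(c["frame"],cv2.COLOR_RGB2HSV); m=((hsv[...,1]>150)&(hsv[...,2]>100)&(hsv[...,0]<35)).astype(np.uint8); m[:, :420]=0;m[:,530:]=0;m[310:]=0
n,l,s,ce=cv2.connectedComponentsWithStats(m)
for k in range(1,n):
    if s[k,4]>200: print(ce[k],s[k],ray(c,*ce[k],.014))
P=[ray(c,480,221,.0236),ray(c,462,281,.0236)]; print(P)
for p,y in zip(P,(.03,-.03)):
    z,w=pick(p,.022,np.pi/2)
    ok=.025<w<.036 and place(W(BOX,(-.002,y,0)),z+.0072,PB,w,op=.046); print(ok)
    if not ok: break
bot.reach(W(BOX,(-.005,0,.22)),down(np.pi/2-.18)); c=snap("wrist","j")
E
```

```text
[476.46496815 218.49044586] [461 203  32  31 628] [0.48504756 0.43655911 0.014     ]
[461.40243902 278.63937282] [446 264  31  30 574] [0.55033992 0.42721497 0.014     ]
[array([0.48549288, 0.43657401, 0.0236    ]), array([0.5493076 , 0.42452455, 0.0236    ])]
gripped t80.1 L [-0.0103  0.2804  0.0223] f [-1.4 -0.9  3.9] w0.0313
lifted t81.2 L [-0.011   0.2798  0.1589] f [ 0.1  1.3 -0.8] w0.0308
over t83.1 L [-0.0064 -0.2459  0.16  ] f [-0.5  0.6 -0.3] w0.0307
at t85.4 L [-0.0069 -0.2465  0.0291] f [-0.4 -0.2 -0.7] w0.0315
True
gripped t92.3 L [0.053  0.2656 0.0223] f [ 0.5 -1.1  4.1] w0.0311
lifted t93.4 L [0.0522 0.2651 0.1589] f [-0.   0.8 -0.2] w0.0313
over t95.4 L [-0.0187 -0.3046  0.16  ] f [ 0.1  0.1 -0.8] w0.0311
at t97.7 L [-0.0194 -0.3052  0.0291] f [-0.2 -0.4 -0.8] w0.0308
True
```

View pics/j.png

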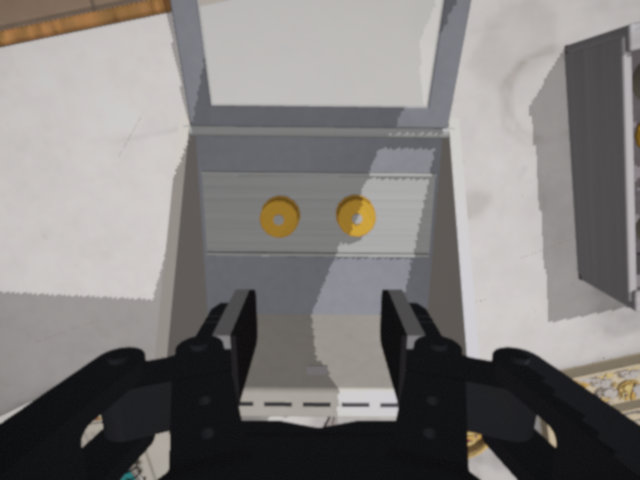

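```bash
python3 - <<'E'
from h import *
G=lambda x,y,z: W(BIN,(x,y,z))
hand.move_gripper(.045,80)
bot.reach(G(0,.1205,.17),QB); bot.servo_line(G(0,.1205,.095),QB,.15); guarded(G(0,.1205,.095),QB,.078)
hand.move_gripper(0,80); bot.dwell(.2); f0=st("grip")["wrist_force"]
bot.servo_line(G(0,.1195,.082),QB,.03); f0=st("lift")["wrist_force"]
ok=True
for y in np.append(np.arange(.11,.005,-.01),[.005,0]):
    bot.servo_line(G(0,y,.082),QB,.06); o=st("s",f0)
    if np.linalg.norm(o["wrist_force"][:2]-f0[:2])>8: ok=False; print("blocked"); break
if ok:
    bot.dwell(.2); f0=get_obs()["wrist_force"]
    for z in np.arange(.0805,.0715,-.0015):
        bot.servo_line(G(0,0,z),QB,.03); o=st("low",f0)
        if o["wrist_force"][2]-f0[2]>10: print("early"); break
E
```

```text
grip t105.4 L [0.     0.1201 0.0782] f [-0.7 -3.9  5.1] w0.0084
lift t105.7 L [0.     0.1196 0.082 ] f [-0.3 -0.3 -2. ] w0.0079
s t106.0 L [-1.000e-04  1.095e-01  8.180e-02] f [0.1 0.4 0.5] w0.0079
s t106.3 L [-0.0001  0.0995  0.082 ] f [ 0.5  1.1 -0.1] w0.0081
s t106.6 L [-0.0001  0.0895  0.082 ] f [ 0.3  1.  -0.9] w0.0081
s t106.9 L [-0.      0.0796  0.082 ] f [0.4 0.8 0.3] w0.0077
s t107.2 L [-0.      0.0696  0.082 ] f [-0.2  0.3  0.3] w0.0078
s t107.5 L [-0.0001  0.0596  0.082 ] f [-0.3  0.7  0.6] w0.0081
s t107.9 L [-0.      0.0496  0.082 ] f [ 0.1 -0.   0.1] w0.0079
s t108.2 L [-0.      0.0396  0.082 ] f [ 0.5 -0.3  0.4] w0.0082
s t108.5 L [-0.0001  0.0296  0.082 ] f [ 0.1 -0.4  0.1] w0.0081
s t108.8 L [-0.0001  0.0196  0.082 ] f [0.6 0.8 0.5] w0.0078
s t109.1 L [-0.0001  0.0096  0.082 ] f [ 0.1  1.  -0.6] w0.0080
s t109.4 L [-0.      0.0048  0.082 ] f [ 0.2  0.2 -0.1] w0.0080
s t109.6 L [-0.     -0.0002  0.082 ] f [ 1.   0.2 -0.5] w0.0076
low t110.1 L [-0.0001  0.      0.0804] f [ 0.3 -0.2 -0.4] w0.0081
low t110.3 L [-0.0001  0.      0.0789] f [0.1 0.  0. ] w0.0082
low t110.6 L [-0.0001 -0.      0.0774] f [ 0.9  0.3 -0.5] w0.0078
low t110.8 L [-0.0001 -0.      0.0759] f [0.7 0.1 0.7] w0.0080
low t111.1 L [-0.0001 -0.      0.0744] f [0.8 0.6 0.5] w0.0081
low t111.3 L [-0.0001 -0.      0.0729] f [0.9 0.3 0.3] w0.0082
low t111.6 L [0.0002 0.     0.0722] f [-2.1 -0.2 10.7] w0.0077
early
```

Seated at the expected height (contact at 0.0722). Release, withdraw, verify.

```bash
python3 - <<'E'
from h import *
G=lambda x,y,z: W(BIN,(x,y,z))
hand.move_gripper(.045); st("open"); bot.servo_line(G(0,0,.2),QB,.2)
bot.reach([.40,.06,.42],down(np.pi/2)); bot.dwell(.3); snap("wrist","k"); print(get_obs()["time_s"])
E
```

```text
open t112.0 L [-0.     -0.      0.0714] f [0.5 0.  0.2] w0.0452
114.1917
```

View pics/k.png

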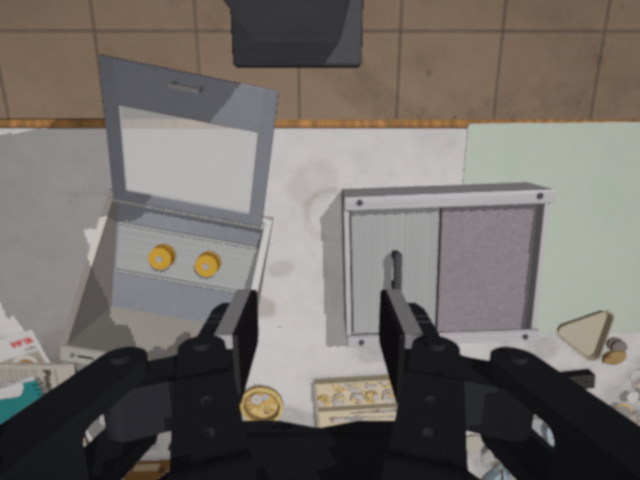

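```bash
python3 - <<'E'
from h import *
print(hand_in())
E
```

```text
the job is handed in; nothing more can be done
None
```

The job is done and was handed in at about 114 s of the 210 s allowed.

- **Order of work:** I pressed the panel open and lifted the hatch aside to its stop. I then moved both tins, the cup and the barrel into the well in a row, set the two washed barrels on the dry-box deck, and slid the hatch home.
- **Well:** A picture before the hatch was closed showed all four parts upright in it.
- **Hatch:** It met its seat with the gripper within about 1 mm of the height where I first gripped it. The last picture shows it home in its recess.
- **Deck and panel:** The last picture shows both washed barrels between the fences and the panel still open.
- **Watch and pliers:** The robot never went near either. In the last picture the watch is in place, but the gripper hides the pliers, so I have no final check on them.
- **Disturbances:** No grip was lost. Some parts stood out of line on the deck (the brass barrel most clearly), so I measured again before picking them up.

No check failed. The only disagreement was a 2 mm error in my first bin position, which I corrected when the hatch touched its stop.

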